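# Eject the used pipette tip into the waste cup

### The arm

A 7-joint arm with a two-finger parallel gripper is mounted at the origin on the work surface. World frame = base frame: x ahead of the robot, y to its left, z up, the work surface at z = 0. Lengths are in m, angles in rad, forces in N, time in s.
With the tool pointing down it reaches from about 0.425 to 0.875 m from the base axis. Payload 4.7 kg.
Tool frame: the origin (TCP) lies at the very end of the fingers, on their centre line; the grasp point (between the pads) lies 19 mm behind it; y points along the fingers, x is the direction in which the jaws open and shut, and the axes are right-handed (so a half turn about y gives the same grasp; the last joint's range is limited). The gripper opens to 87 mm and grips with 3 to 60 N. Pads are 19 mm wide; open, the fingers measure 117 mm over their backs; the gripper's body (75 mm by 190 mm) begins 51 mm behind the grasp point.
Start: joints at [-1.256, 0.321, -0.07, 1.45, 0.023, 1.371, -0.057], TCP at [0.193, 0.621, 0.223] pointing down, gripper open.
Joint ranges: [-2.86, 2.86], [-0.3, 2.09], [-1.38, 1.24], [0.06, 2.45], [-1.56, 4.7], [0.09, 2.05], [-2.69, 2.69]. Speed limits (rad/s): [2.57, 2.57, 3.14, 3.14, 3.14, 3.14, 3.14].

### API

Orientations are given as a unit quaternion [w, x, y, z].
In Python, from workcell import read_state, snapshot, job_done, spot_in, trace gives the robot as it stands.
- The arm moves only by the tool carry_out, never from a script. Its arguments are lists of equal length, an entry for each row: "grip": the closure, from -1 (fully open) to 1 (shut), so that 0 is half open; "delta_pos": the shift along the tool's x, y, z in cm, a list of three; "turn": the turn about the tool's y in degrees. A call has exactly 10 rows; each row shifts and turns the commanded pose from where the row before left it, along the tool's axes as they then stand; what a row does not reach is not made up. A row lasts 1/10 s, in which the tool goes at most 50 mm and 8.59 degrees, less where a joint would pass 70% of its speed; a pose out of reach is approached as far as the arm can. A call is refused whole if a number of a shift passes 5 or a number of a turn 8.59, either way. A call with a gripper value outside its range is refused whole. The fingers move at their own pace and stop on an object; the grip force is fixed at half the most. Time passes only in rows, so rows that do not move let the fingers close, or fill a call up. It gives the time, the measured TCP pose, the force and the opening at its end, in the units of the state.
- read_state(): the state, without advancing time (a new reading comes with each control period).
- snapshot(name): name is "side" or "top" or "wrist"; returns a dict with "color" (384x512x3 uint8, red, green, blue), "camera_matrix" (3x3 intrinsics, pixels), "T" (4x4, takes a point from camera to world coordinates). Camera axes: x right, y up, looking along -z (the intrinsics and any distortion apply to the point x, -y, -z); pixel columns grow to the right and rows downward; lengths in m; the calibration is good to about 2 mm. A picture is of the moment at which its call begins. There is no depth.
- job_done(): hands the job in, once; it reports no verdict.
Trained networks look in a picture, given as the dict that the camera call returned (one of the last four; its "shot" number tells which), for a name from the list of things; names that differ only in an ending like _2 or _b are one class to them, and where a whole thing is asked for, a point or a joint stands for the part that bears it (a point fixed in the world has none). Each returns a list of dicts, best first, with "p" (0 to 1); they miss things now and then, are a little off and sometimes report something else, mostly with a low value. They report only what shows in the picture. A call takes as long as a camera call. They do not tell look-alikes from the thing itself.
- spot_in(query, picture): "xyz" ([x, y, z] in m, in the coordinates of the camera as it stood for that picture, good to about 4 mm: the middle of the surface that is visible of it).
- trace(query, picture): "region" (384x512 bool, what is visible of it).
The state is a dict: "time": time; "qpos": joint angles; "joint_vel": joint speeds; "tau": joint torques, N m; "tool_pos": TCP position; "tool_rot": TCP orientation; "contact_force": force on the tool from outside, world axes, zero at the start; "torque": the same for the moment, N m; "width": finger opening in m.
Only numpy, scipy, OpenCV 4.12 (cv2) and the standard library are available. Lean on these libraries where they do the work, as an engineer would, in place of code of your own. Each camera call takes 0.05 s, during which the arm holds its last target. There are 200 camera calls.

### The job

Slide the waste cup by its handle fully home into the dock under the stand-mounted pipette. Then press the pipette's button straight down, through the soft first stop to the stiff second stop, and hold it there for about a second so that the used tip drops into the cup; never lean on it with more than 20 N. Then let the button come all the way up, with the cup still docked and the tip in it; leave the tip box, the reagent bottle and the slide box where they are.

Things in the scene. Friction and masses are not known exactly. Their poses are not given: they have to be found in the camera images.
- stand: Fixed pipette stand; origin on the table under the vertical pipette axis, where the docked cup's axis goes; the sled enters along stand +x. Foot and column (250 mm high) are at x > 31 mm. Above the origin: hanging tip (from z 76 mm), tip head with two small steel jaws (105 to 158 mm), white housing (42 mm across, 157 to 270 mm). Nothing of the stand is at x < -65 mm.
- dock (a point): Dock of the stand (axes as the stand's): two rails along x, 14 mm high, inner faces 66 mm apart, ending in a wall. Point on the table midway between the rails at the wall's face, which is 31 mm beyond the pipette axis in stand +x. The rails begin 66 mm before the wall and splay outwards 30 mm further out.
- plunger: Round black button, 28 mm across; origin: centre of its top face, 310 mm above the table. Springs back up when released. Going down: soft stage, 1 to 3 N, of unknown length 3 to 23 mm (set volume); first stop, gives at 6 to 8 N; stiff stage of 5 mm, rising to 13 to 15.5 N at the solid second stop. The jaws drop the tip 2.5 to 4 mm into the stiff stage (10 to 13.5 N).
- tip_center (a point): Used pipette tip, a white tapered tube 70 mm long, 9 mm thick with an collar 18 mm across and 10 mm high at its top end, hanging upright by its collar in the tip head on the pipette axis; point at mid-length (111 mm above the table while it hangs); z axis along it, up
- sled_handle (a point): Grip of the loose waste-cup sled (grey plastic, 0.14 to 0.28 kg): upright fin 30 (x) x 14 (y) x 60 mm high on a 6 mm base plate 160 x 56 mm; point at the fin's centre, 36 mm above the table. Grasp across y from above. The cup's axis is 112 mm away along sled +x; the plate ends 30 mm beyond it. Docked, sled and stand axes are parallel.
- cup_center (a point): Round open waste cup on the same sled, 54 mm across, 48 mm inside, rim 66 mm above the table; point on its axis, 36 mm above the table; x axis points away from the handle
- tip_box: Bystander: blue tip box 85 x 115 x 45 mm, origin at the centre of its underside
- reagent: Bystander: round bottle, 56 mm across, 130 mm high, origin at the centre of its underside
- slide_box: Bystander: flat box 85 x 130 x 35 mm, origin at the centre of its underside
Mind the look-alikes: they are no part of the job. Leave any orange look-alike of the part that bears sled_handle alone.

How it is judged:
By the outcome, as a careful person would: the job done as asked, in the order asked, and still so for the second after the job is handed in, with the robot touching nothing.
It also fails if it takes over 72 s, if anything falls off the work surface, if the arm or the gripper's body presses on something with over 40 N, if the wrist force passes 120 N, or if a joint passes its speed limit or range.

## Working session

There is one attempt and no reset: what is moved stays moved. The work goes in short steps, Python scripts to look and compute and a tool call to move; the robot and the scene stay as the last step left them, time stands still between calls to the robot, and variables do not carry over. Pictures are saved under pics/ and viewed, about 8 in all and at most 12, crops included, and the job is handed in when it is done.

Besides the shell and the picture viewer there is one more tool, called as name([rows], argument=value, ...), one row to a line, values as JSON. carry_out: Moves the arm, as the interface text tells. Its arguments: {"type":"object","properties":{"grip":{"type":"array"},"delta_pos":{"type":"array"},"turn":{"type":"array"}},"required":["grip","delta_pos","turn"]}

```bash
mkdir -p pics
cat > h.py <<'E'
import numpy as np, cv2
from workcell import *
np.set_printoptions(precision=4,suppress=True)
def w(p,s): return (s["T"]@np.append(p,1))[:3]
def look(cams,names):
    S={}
    for c in cams:
        s=snapshot(c); S[c]=s
        for n in names:
            for d in spot_in(n,s)[:3]: print(c,n,round(d["p"],2),w(d["xyz"],s))
    return S
def proj(P,s):
    q=np.linalg.inv(s["T"])@np.append(P,1); q=np.array([q[0],-q[1],-q[2]]); u=s["camera_matrix"]@q; return u[:2]/u[2]
def ray(uv,s):
    d=np.linalg.inv(s["camera_matrix"])@np.array([uv[0],uv[1],1.]); d=np.array([d[0],-d[1],-d[2]])
    return s["T"][:3,3], s["T"][:3,:3]@d
def onz(uv,s,z):
    o,d=ray(uv,s); return o+d*(z-o[2])/d[2]
def tri(a,sa,b,sb):
    (o1,d1),(o2,d2)=ray(a,sa),ray(b,sb)
    t=np.linalg.lstsq(np.c_[d1,-d2],o2-o1,rcond=None)[0]; p,q=o1+d1*t[0],o2+d2*t[1]
    return (p+q)/2,np.linalg.norm(p-q)
E
python3 - <<'E'
from h import *
S=look(["side","top"],["sled_handle","cup_center","plunger","stand","tip_center","dock","tip_box","reagent","slide_box"])
cv2.imwrite("pics/a.png",cv2.cvtColor(S["side"]["color"],4)); cv2.imwrite("pics/b.png",cv2.cvtColor(S["top"]["color"],4))
for c in S: print(S[c]["T"],S[c]["camera_matrix"], S[c].keys())
s=read_state(); print(s["tool_pos"],s["tool_rot"],s["time"],s["width"])
E
```

```text
side sled_handle 0.94 [0.5038 0.3012 0.0162]
side sled_handle 0.61 [0.647  0.0035 0.3063]
side cup_center 0.69 [0.659  0.4314 0.0202]
side cup_center 0.65 [0.5008 0.3008 0.0227]
side stand 0.69 [ 0.6957 -0.0121  0.1116]
side dock 0.85 [ 0.6988 -0.0133  0.1163]
side tip_box 0.55 [ 0.545  -0.3233  0.0439]
side reagent 0.95 [0.6721 0.2382 0.0621]
side reagent 0.18 [0.5009 0.2996 0.0241]
side slide_box 0.73 [ 0.6958 -0.3095  0.0372]
top sled_handle 0.9 [0.4921 0.3093 0.0002]
top sled_handle 0.72 [0.656  0.4196 0.0082]
top sled_handle 0.49 [0.7118 0.0109 0.0155]
top cup_center 0.96 [0.4908 0.31   0.0105]
top plunger 0.62 [0.6476 0.0076 0.3147]
top plunger 0.21 [0.7115 0.0094 0.0155]
top stand 0.64 [0.7154 0.0067 0.0165]
top dock 0.97 [0.7121 0.0004 0.0144]
top dock 0.75 [0.4953 0.3142 0.0074]
top tip_box 0.57 [ 0.5555 -0.3011  0.0482]
top reagent 0.89 [0.6703 0.2448 0.0886]
top slide_box 0.65 [ 0.7047 -0.2924  0.0367]
[[ 0.894   0.2275 -0.386   0.0946]
 [-0.448   0.4388 -0.779  -0.8513]
 [-0.0079  0.8693  0.4942  0.768 ]
 [ 0.      0.      0.      1.    ]] [[444.3224   0.     253.6572]
 [  0.     444.3224 191.6224]
 [  0.       0.       1.    ]] dict_keys(['color', 'camera_matrix', 'T', 'shot'])
[[-0.0422  0.9786 -0.2012  0.2705]
 [-0.9991 -0.0411  0.0097  0.0791]
 [ 0.0013  0.2014  0.9795  1.5675]
 [ 0.      0.      0.      1.    ]] [[468.1757   0.     258.7336]
 [  0.     468.1757 189.4902]
 [  0.       0.       1.    ]] dict_keys(['color', 'camera_matrix', 'T', 'shot'])
[0.1926 0.6208 0.2226] [ 0.5693 -0.5692 -0.4195  0.4194] 1.0 0.08694751172731556
```

View pics/a.png

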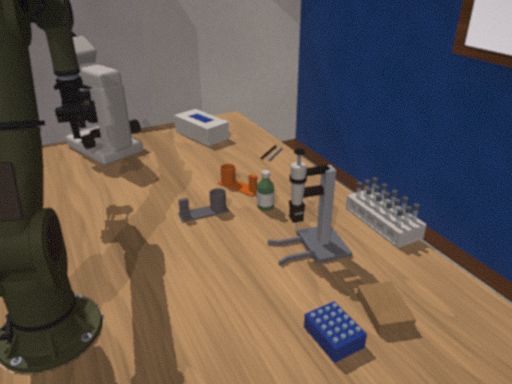

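View pics/b.png

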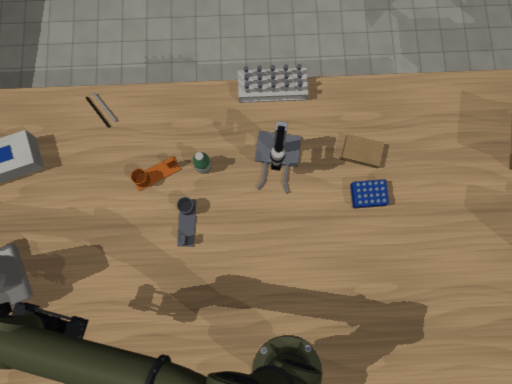

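The side view shows the grey sled at about (203,207), the orange look-alike at (240,180) and the stand at (315,215). The top view shows the sled's cup at (187,205), its handle at (187,240), and the stand's button at (278,155) with the dock opening towards the robot. I'll zoom in to get positions.

Run:
```python
from h import *
t=snapshot("top"); s=snapshot("side")
a=cv2.resize(t["color"][110:260,160:310],None,fx=4,fy=4,interpolation=2)[:, :]
cv2.imwrite("pics/c.png",cv2.cvtColor(a,4))
b=cv2.resize(s["color"][140:275,170:360],None,fx=4,fy=4,interpolation=2)
cv2.imwrite("pics/d.png",cv2.cvtColor(b,4))
for n,q in (("top",t),("side",s)):
  for k in ("plunger","stand","sled_handle"):
    for d in trace(k,q)[:2]:
      y,x=np.nonzero(d["region"]); print(n,k,d["p"],x.mean(),y.mean(),x.min(),x.max(),y.min(),y.max())
```

```text
top plunger 0.65 278.0821917808219 147.23287671232876 274 282 143 152
top stand 0.79 277.728323699422 148.1612074502248 255 300 122 190
top sled_handle 0.67 186.0826140567201 221.32305795314426 177 195 197 246
top sled_handle 0.6 153.5045871559633 172.9318479685452 130 178 157 189
side plunger 0.52 298.85496183206106 154.54198473282443 294 305 148 164
side stand 0.84 313.4429012345679 214.03677983539094 269 351 148 263
side sled_handle 0.97 236.9825119236884 180.43879173290938 220 256 164 194
side sled_handle 0.75 204.58842794759826 206.18449781659388 178 229 187 221
```

View pics/c.png

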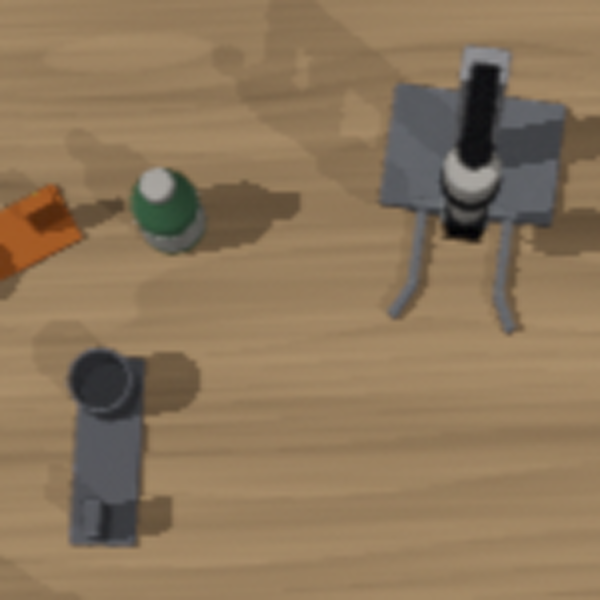

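View pics/d.png

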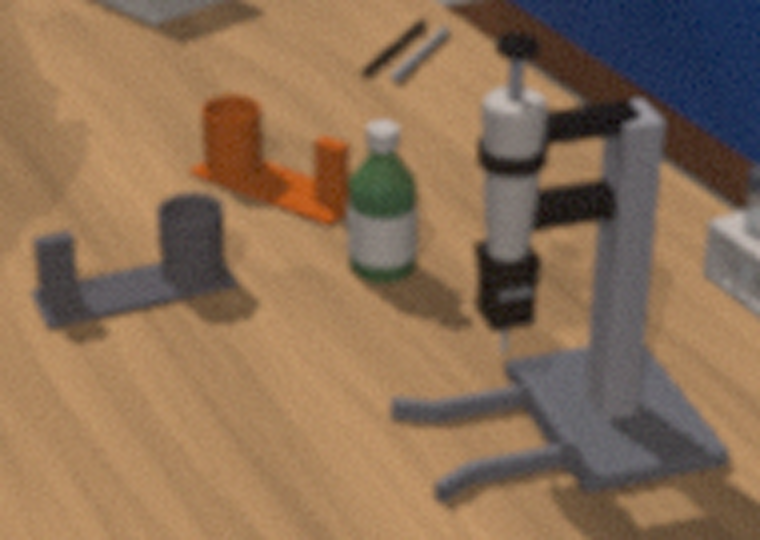

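The top crop shows the fin top at about (94,503), the cup rim at (101,378), and the foot's front edge from (382,205) to (553,224). In the side crop the button is at (517,44). I'll calculate the positions from these.

Run:
```python
from h import *
t=snapshot("top"); s=snapshot("side")
ct=lambda u,v:(160+(u+.5)/4-.5,110+(v+.5)/4-.5)
cs=lambda u,v:(170+(u+.5)/4-.5,140+(v+.5)/4-.5)
print("button",tri((278,147),t,cs(517,43),s), onz((278,147),t,.31), onz(cs(517,43),s,.31))
print("fin top tri",tri(ct(94,503),t,cs(55,238),s)); print("cup rim tri",tri(ct(101,378),t,cs(190,202),s))
f=onz(ct(94,503),t,.066);c=onz(ct(101,378),t,.066); print("fin",f,"cup",c,np.linalg.norm(c-f),np.degrees(np.arctan2(*(c-f)[1::-1])))
for z,P in ((.006,[(70,545),(137,545),(145,357)]),(.014,[(382,205),(553,224),(565,105),(398,85),(395,315),(514,329),(420,212),(507,222)])):
  for p in P: print(p,onz(ct(*p),t,z))
st=read_state(); print(st["time"])
from scipy.spatial.transform import Rotation as R
q=st["tool_rot"]; print(R.from_quat([*q[1:],q[0]]).as_matrix())
wq=snapshot("wrist"); print(wq["T"],wq["camera_matrix"])
```

```text
button (array([0.6478, 0.0078, 0.3083]), np.float64(0.0007662978240562544)) [0.6476 0.0077 0.31  ] [0.6453 0.0046 0.31  ]
fin top tri (array([0.4335, 0.3143, 0.0653]), np.float64(0.011209828130393316))
cup rim tri (array([0.5384, 0.3052, 0.0738]), np.float64(0.0011343807918991421))
fin [0.4389 0.3129 0.066 ] cup [0.5404 0.3063 0.066 ] 0.10175336583761974 -3.760316032420529
(70, 545) [0.4115 0.3425 0.006 ]
(137, 545) [0.4092 0.2869 0.006 ]
(145, 357) [0.5677 0.2779 0.006 ]
(382, 205) [0.6902 0.0718 0.014 ]
(553, 224) [ 0.6673 -0.0738  0.014 ]
(565, 105) [ 0.7732 -0.0904  0.014 ]
(398, 85) [0.7974 0.0535 0.014 ]
(395, 315) [0.5935 0.0647 0.014 ]
(514, 329) [ 0.5772 -0.0354  0.014 ]
(420, 212) [0.6827 0.0395 0.014 ]
(507, 222) [ 0.6707 -0.0345  0.014 ]
1.5
[[ 0.2963  0.0001 -0.9551]
 [ 0.9551  0.0001  0.2963]
 [ 0.0001 -1.     -0.    ]]
[[ 0.2976 -0.9151 -0.272   0.1193]
 [ 0.9547  0.2853  0.0848  0.6442]
 [-0.0001 -0.2849  0.9585  0.385 ]
 [ 0.      0.      0.      1.    ]] [[288.5566   0.     250.8579]
 [  0.     288.5566 191.8654]
 [  0.       0.       1.    ]]
```

carry_out([
  [0, 0, 0],
  [0, 0, 0],
  [-3.6, 0.8, -3.1],
  [-3.6, 0.8, -3.1],
  [-3.6, 0.8, -3.1],
  [-3.6, 0.8, -3.1],
  [-3.6, 0.8, -3.1],
  [-3.6, 0.8, -3.1],
  [-3.6, 0.8, -3.1],
  [-3.6, 0.8, -3.1],
], grip=[-1, -1, -1, -1, -1, -1, -1, -1, -1, -1], turn=[-7, -7, 0, 0, 0, 0, 0, 0, 0, 0])

```text
time: 2.55
tool_pos: [0.425, 0.3177, 0.1587]
tool_rot: [0.514, -0.514, -0.486, 0.485]
contact_force: [0.7, 1.0, -0.4]
width: 0.0867
```

```bash
cat >> h.py <<'E'
from scipy.spatial.transform import Rotation as R
def pose():
    s=read_state(); q=s["tool_rot"]; M=R.from_quat([*q[1:],q[0]]).as_matrix()
    print("t",round(s["time"],2),"pos",np.array(s["tool_pos"]),"zhead",round(np.degrees(np.arctan2(M[1,2],M[0,2])),2),"F",np.array(s["contact_force"]),"w",round(s["width"],4)); return s,M
def to(target,heading=None):
    "total tool-axis shift (cm) to target, axes at given z heading"
    s,M=pose()
    if heading is not None:
        h=np.radians(heading); z=np.array([np.cos(h),np.sin(h),0]); y=np.array([0,0,-1.]); M=np.c_[np.cross(y,z),y,z]
    print("shift cm",100*M.T@(np.array(target)-s["tool_pos"]))
E
python3 - <<'E'
from h import *
pose(); s=snapshot("wrist")
cv2.imwrite("pics/e.png",cv2.cvtColor(s["color"],4))
for n in("sled_handle","cup_center"):
  for d in spot_in(n,s)[:2]: print(n,d["p"],w(d["xyz"],s))
E
```

```text
t 2.55 pos [0.425  0.3177 0.1587] zhead 176.77 F [ 0.6649  1.0156 -0.351 ] w 0.0867
sled_handle 0.61 [0.4866 0.3087 0.0071]
cup_center 0.71 [0.4809 0.3122 0.0058]
```

View pics/e.png

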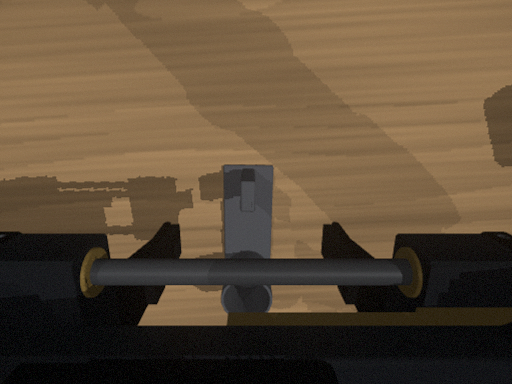

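The wrist view shows the sled lined up with the image columns (plate edges at columns 223 and 272). The fin's top face spans columns 242–254 and rows 182–211, and the cup is at (246,290).

Run:
```python
from h import *
s=snapshot("wrist")
for p in((248,182),(248,211),(242,196),(254,196)): print(p,onz(p,s,.066))
for p in((223,165),(272,165),(223,240),(273,240)): print(p,onz(p,s,.006))
a=s["color"][165:215,215:280]; 
print(cv2.cvtColor(a,cv2.COLOR_RGB2GRAY)[[18,25,35]].tolist())
t=snapshot("top"); print(tri((248,211),s,(160+94/4,110+487/4),t))
f=(onz((248,182),s,.066)+onz((248,211),s,.066))/2; to([f[0],f[1],.025])
```

```text
(248, 182) [0.4156 0.3137 0.066 ]
(248, 211) [0.4436 0.3117 0.066 ]
(242, 196) [0.4286 0.3072 0.066 ]
(254, 196) [0.4293 0.3183 0.066 ]
(223, 165) [0.4099 0.2856 0.006 ]
(272, 165) [0.4135 0.3398 0.006 ]
(223, 240) [0.5007 0.2772 0.006 ]
(273, 240) [0.5046 0.3369 0.006 ]
[[81, 81, 82, 84, 80, 83, 81, 82, 83, 83, 71, 55, 54, 55, 54, 51, 52, 51, 51, 53, 50, 52, 54, 51, 55, 54, 53, 49, 58, 74, 78, 78, 79, 80, 78, 78, 78, 77, 80, 78, 78, 81, 67, 66, 70, 67, 71, 69, 68, 70, 70, 70, 69, 70, 71, 68, 71, 70, 69, 77, 106, 112, 124, 132, 132], [85, 84, 85, 82, 83, 83, 84, 82, 85, 84, 71, 55, 51, 53, 51, 54, 53, 54, 53, 55, 52, 55, 53, 51, 52, 57, 55, 50, 56, 74, 80, 80, 75, 77, 81, 81, 77, 75, 80, 79, 80, 83, 69, 65, 71, 71, 69, 71, 71, 68, 68, 71, 70, 72, 71, 67, 73, 70, 69, 72, 102, 114, 107, 108, 108], [118, 121, 123, 122, 124, 123, 121, 124, 125, 96, 74, 65, 73, 79, 78, 76, 81, 78, 79, 76, 77, 77, 77, 78, 78, 78, 77, 66, 57, 73, 78, 76, 78, 78, 75, 79, 78, 80, 78, 80, 79, 79, 70, 68, 71, 68, 70, 68, 70, 72, 72, 71, 72, 72, 71, 71, 70, 71, 68, 88, 107, 113, 112, 114, 111]]
(array([0.4513, 0.3127, 0.0489]), np.float64(0.0039872511988643085))
t 2.8 pos [0.4237 0.3199 0.1588] zhead 176.76 F [0.1648 1.0193 0.8953] w 0.0869
shift cm [-0.6951 13.3767 -0.6331]
```

carry_out([
  [-0.35, 0, -0.3],
  [-0.35, 1.7, -0.3],
  [0, 3.5, 0],
  [0, 3.5, 0],
  [0, 3.2, 0],
  [0, 1.4, 0],
  [0, 0, 0],
  [0, 0, 0],
  [0, 0, 0],
  [0, 0, 0],
], grip=[-1, -1, -1, -1, -1, -1, 1, 1, 1, 1], turn=[0, 0, 0, 0, 0, 0, 0, 0, 0, 0])

```text
time: 3.8
tool_pos: [0.4306, 0.3129, 0.0273]
tool_rot: [-0.514, 0.514, 0.487, -0.485]
contact_force: [0.3, 0.5, -0.4]
width: 0.0627
```

carry_out([
  [0, 0, 0],
  [0, 0, 0],
  [0, 0, 0],
  [0, 0, 0],
  [0, 0, 0],
  [0, 0, 0],
  [0, 0, 0],
  [0, 0, 0],
  [0, 0, 0],
  [0, 0, 0],
], grip=[1, 1, 1, 1, 1, 1, 1, 1, 1, 1], turn=[0, 0, 0, 0, 0, 0, 0, 0, 0, 0])

```text
time: 4.8
tool_pos: [0.4296, 0.312, 0.0255]
tool_rot: [-0.514, 0.514, 0.486, -0.486]
contact_force: [-0.5, 1.1, 0.4]
width: 0.0136
```

```bash
python3 -c "
from h import *
to([.428,.045,.0273],170.7)"
```

```text
t 4.8 pos [0.4296 0.312  0.0255] zhead 176.77 F [-0.478   1.1288  0.3893] w 0.0136
shift cm [-26.3748  -0.1762  -4.1612]
```

carry_out([
  [0, 0, 0],
  [-1, 0, -0.2],
  [-1.5, 0, -0.2],
  [-2, 0, -0.3],
  [-2, 0, -0.3],
  [-2, 0, -0.3],
  [-2, 0, -0.3],
  [-2, 0, -0.3],
  [-1, 0, -0.2],
  [-0.5, 0, -0.1],
], grip=[1, 1, 1, 1, 1, 1, 1, 1, 1, 1], turn=[2, 2, 2, 0, 0, 0, 0, 0, 0, 0])

```text
time: 5.8
tool_pos: [0.43, 0.1685, 0.0255]
tool_rot: [0.539, -0.539, -0.457, 0.457]
contact_force: [-0.6, 0.2, -0.6]
width: 0.0139
```

carry_out([
  [-1, 0, -0.2],
  [-1.5, 0, -0.2],
  [-2, 0, -0.3],
  [-2, 0, -0.3],
  [-2, 0, -0.3],
  [-1.5, 0, -0.3],
  [-1.5, 0, -0.3],
  [-1, 0, -0.1],
  [0, 0, 0],
  [0, 0, 0],
], grip=[1, 1, 1, 1, 1, 1, 1, 1, 1, 1], turn=[0, 0, 0, 0, 0, 0, 0, 0, 0, 0])

```text
time: 6.8
tool_pos: [0.4296, 0.0438, 0.0255]
tool_rot: [0.539, -0.539, -0.458, 0.458]
contact_force: [-1.4, -0.6, -1.3]
width: 0.0139
```

Run:
```python
from h import *
pose(); t=snapshot("top")
a=cv2.resize(t["color"][110:260,210:340],None,fx=4.5,fy=4,interpolation=2)
a=cv2.resize(t["color"][120:250,215:345],None,fx=4.5,fy=4.5,interpolation=2)
cv2.imwrite("pics/f.png",cv2.cvtColor(a,4))
```

```text
t 6.8 pos [0.4296 0.0438 0.0255] zhead 170.74 F [-1.4084 -0.5975 -1.2804] w 0.0139
```

View pics/f.png

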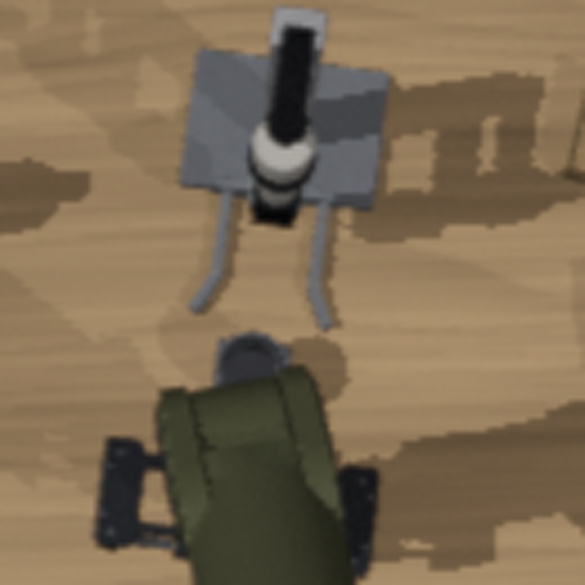

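The view shows the sled just outside the splayed rails, whose ends are at about (196,310) and (325,326), with the cup rim at (252,362). I'll calculate the sideways offset.

Run:
```python
from h import *
t=snapshot("top"); c=lambda u,v:onz((215+(u+.5)/4.5-.5,120+(v+.5)/4.5-.5),t,.014)
L0,L1,R0,R1=c(232,195),c(218,270),c(325,203),c(315,285)
E0,E1=c(196,310),c(325,326)
print(L0,L1,R0,R1,E0,E1)
yaw=np.radians(-9.3); X=np.array([np.cos(yaw),np.sin(yaw)]);Y=np.array([-X[1],X[0]])
B=np.array([.6473,.0072]); cup=np.array([.4296,.0438])+.112*X
for n,p in(("L0",L0),("L1",L1),("R0",R0),("R1",R1),("E0",E0),("E1",E1),("cup",cup)): print(n,((p[:2]-B)@X).round(4),((p[:2]-B)@Y).round(4))
d=lambda a,b:np.degrees(np.arctan2(*(a-b)[1::-1])); print(d(L0,L1),d(R0,R1),d(c(185,187),c(372,208))-90,d(c(198,50),c(388,75))-90,d(c(198,50),c(185,187)),d(c(388,75),c(372,208)))
for u in((252,362),):print("cup rim",onz((215+u[0]/4.5,120+u[1]/4.5),t,.066))
```

```text
[0.6813 0.0343 0.014 ] [0.6232 0.0475 0.014 ] [ 0.6721 -0.0362  0.014 ] [ 0.6086 -0.0251  0.014 ] [0.5931 0.0654 0.014 ] [ 0.5767 -0.031   0.014 ]
L0 0.0292 0.0322
L1 -0.0303 0.0359
R0 0.0314 -0.0388
R1 -0.033 -0.0382
E0 -0.0629 0.0487
E1 -0.0635 -0.0491
cup -0.1088 0.0009
-12.838669193399197 -9.839202542659583 -9.02021310642752 -10.245240370978294 -7.589062185789643 -10.005666007908372
cup rim [0.5408 0.0258 0.066 ]
```

carry_out([
  [-0.15, 0, -0.3],
  [0, 0, -0.8],
  [0, 0, -1],
  [0, 0, -1.2],
  [0, 0, -1.2],
  [0, 0, -1.2],
  [0, 0, -1],
  [0, 0, -0.8],
  [0, 0, -0.5],
  [0, 0, 0],
], grip=[1, 1, 1, 1, 1, 1, 1, 1, 1, 1], turn=[0, 0, 0, 0, 0, 0, 0, 0, 0, 0])

```text
time: 7.9
tool_pos: [0.5094, 0.0291, 0.0255]
tool_rot: [-0.538, 0.539, 0.458, -0.458]
contact_force: [1.5, -0.6, -2.1]
width: 0.0138
```

carry_out([
  [0, 0, -0.3],
  [0, 0, -0.3],
  [0, 0, -0.3],
  [0, 0, -0.3],
  [0, 0, -0.3],
  [0, 0, -0.2],
  [0, 0, -0.2],
  [0, 0, 0],
  [0, 0, 0],
  [0, 0, 0],
], grip=[1, 1, 1, 1, 1, 1, 1, 1, 1, 1], turn=[0, 0, 0, 0, 0, 0, 0, 0, 0, 0])

```text
time: 8.9
tool_pos: [0.5273, 0.0263, 0.0255]
tool_rot: [-0.539, 0.539, 0.458, -0.458]
contact_force: [0.4, 0.3, -0.9]
width: 0.0137
```

```bash
cat >> h.py <<'E'
def inst(p):
    yaw=np.radians(-9.3); X=np.array([np.cos(yaw),np.sin(yaw)]);Y=np.array([-X[1],X[0]]); d=np.array(p[:2])-[.6473,.0072]; return np.array([d@X,d@Y])
E
python3 -c "
from h import *
s,M=pose(); print(inst(s['tool_pos']))"
```

```text
t 8.9 pos [0.5273 0.0263 0.0255] zhead 170.77 F [ 0.4237  0.333  -0.8509] w 0.0137
[-0.1215 -0.0005]
```

carry_out([
  [0, 0, -0.2],
  [0, 0, -0.1],
  [0, 0, -0.1],
  [0, 0, -0.1],
  [0, 0, -0.1],
  [0, 0, -0.1],
  [0, 0, -0.1],
  [0, 0, 0],
  [0, 0, 0],
  [0, 0, 0],
], grip=[1, 1, 1, 1, 1, 1, 1, 1, 1, 1], turn=[0, 0, 0, 0, 0, 0, 0, 0, 0, 0])

```text
time: 9.9
tool_pos: [0.5352, 0.025, 0.0256]
tool_rot: [-0.539, 0.539, 0.458, -0.458]
contact_force: [0.6, -1.0, -0.7]
width: 0.0137
```

carry_out([
  [0, 0, -0.1],
  [0, 0, -0.1],
  [0, 0, 0],
  [0, 0, 0],
  [0, 0, 0],
  [0, 0, 0],
  [0, 0, 0],
  [0, 0, 0],
  [0, 0, 0],
  [0, 0, 0],
], grip=[1, 1, 1, 1, 1, 1, 1, 1, 1, 1], turn=[0, 0, 0, 0, 0, 0, 0, 0, 0, 0])

```text
time: 10.9
tool_pos: [0.5371, 0.0247, 0.0256]
tool_rot: [-0.539, 0.539, 0.458, -0.458]
contact_force: [0.1, -0.1, -1.1]
width: 0.0137
```

Still no contact with the wall, so I'll keep creeping forward in small steps.

carry_out([
  [0, 0, -0.05],
  [0, 0, -0.05],
  [0, 0, -0.05],
  [0, 0, -0.05],
  [0, 0, 0],
  [0, 0, 0],
  [0, 0, 0],
  [0, 0, 0],
  [0, 0, 0],
  [0, 0, 0],
], grip=[1, 1, 1, 1, 1, 1, 1, 1, 1, 1], turn=[0, 0, 0, 0, 0, 0, 0, 0, 0, 0])

```text
time: 11.9
tool_pos: [0.5391, 0.0244, 0.0256]
tool_rot: [-0.539, 0.539, 0.458, -0.458]
contact_force: [0.1, 0.7, -1.7]
width: 0.0137
```

carry_out([
  [0, 0, -0.05],
  [0, 0, -0.05],
  [0, 0, -0.05],
  [0, 0, -0.05],
  [0, 0, 0],
  [0, 0, 0],
  [0, 0, 0],
  [0, 0, 0],
  [0, 0, 0],
  [0, 0, 0],
], grip=[1, 1, 1, 1, 1, 1, 1, 1, 1, 1], turn=[0, 0, 0, 0, 0, 0, 0, 0, 0, 0])

```text
time: 12.9
tool_pos: [0.5401, 0.0244, 0.0255]
tool_rot: [0.539, -0.538, -0.458, 0.459]
contact_force: [-4.2, 1.0, 4.0]
width: 0.0135
```

carry_out([
  [0, 0, -0.1],
  [0, 0, -0.1],
  [0, 0, 0],
  [0, 0, 0],
  [0, 0, 0],
  [0, 0, 0],
  [0, 0, 0],
  [0, 0, 0],
  [0, 0, 0],
  [0, 0, 0],
], grip=[1, 1, 1, 1, 1, 1, 1, 1, 1, 1], turn=[0, 0, 0, 0, 0, 0, 0, 0, 0, 0])

```text
time: 13.9
tool_pos: [0.5402, 0.0244, 0.0255]
tool_rot: [0.54, -0.537, -0.457, 0.46]
contact_force: [-11.2, 0.4, 9.5]
width: 0.0138
```

Run:
```python
from h import *
s,M=pose(); print(inst(s['tool_pos'])); q=snapshot("side")
cv2.imwrite("pics/g.png",cv2.cvtColor(cv2.resize(q["color"][140:275,230:370],None,fx=4.2,fy=4.2,interpolation=2),4))
```

```text
t 13.9 pos [0.5402 0.0244 0.0255] zhead 170.79 F [-11.2264   0.4489   9.4916] w 0.0138
[-0.1084 -0.0003]
```

View pics/g.png

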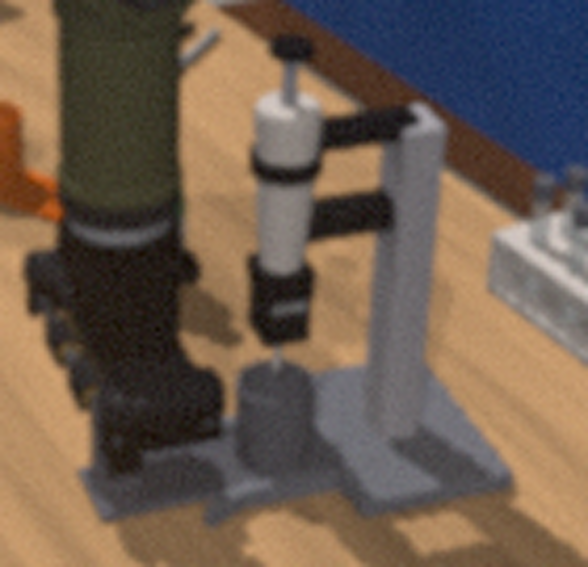

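The sled is against the wall, with the cup under the hanging tip at about (277,370). I'll take off the preload, release and rise.

carry_out([
  [0, 0, 0.1],
  [0, 0, 0.1],
  [0, 0, 0.05],
  [0, 0, 0],
  [0, 0, 0],
  [0, 0, 0],
  [0, 0, 0],
  [0, 0, 0],
  [0, 0, 0],
  [0, 0, 0],
], grip=[1, 1, 1, 1, -0.2, -0.2, -0.2, -0.2, -0.2, -0.2], turn=[0, 0, 0, 0, 0, 0, 0, 0, 0, 0])

```text
time: 14.95
tool_pos: [0.5407, 0.0242, 0.0256]
tool_rot: [-0.539, 0.539, 0.458, -0.458]
contact_force: [-0.0, -0.1, -0.0]
width: 0.0498
```

carry_out([
  [0, 0, 0],
  [0, -1, 0],
  [0, -3, 0],
  [0, -4, 0],
  [0, -4, 0],
  [0, -4, 0],
  [0, -4, 0],
  [0, -4, 0],
  [0, -4, 0],
  [0, -4, 0],
], grip=[-0.2, -0.2, -0.2, -0.2, -0.2, -0.2, -0.2, -0.2, -0.2, -0.2], turn=[0, 0, 0, 0, 0, 0, 0, 0, 0, 0])

```text
time: 15.95
tool_pos: [0.5401, 0.0239, 0.3482]
tool_rot: [-0.539, 0.539, 0.459, -0.458]
contact_force: [1.1, -0.2, -0.1]
width: 0.0526
```

Run:
```python
from h import *
pose(); q=snapshot("wrist")
cv2.imwrite("pics/h.png",cv2.cvtColor(q["color"],4))
for d in spot_in("plunger",q)[:2]: print(d["p"],w(d["xyz"],q))
for d in trace("plunger",q)[:2]: 
  y,x=np.nonzero(d["region"]); print(d["p"],x.mean(),y.mean(),x.min(),x.max(),y.min(),y.max(),onz((x.mean(),y.mean()),q,.31))
to([.6475,.0075,.345])
```

```text
t 15.95 pos [0.5401 0.0239 0.3482] zhead 170.75 F [ 1.1414 -0.1702 -0.0608] w 0.0526
0.63 249.95575221238937 306.070796460177 245 255 300 311 [0.6198 0.0104 0.31  ]
t 16.1 pos [0.5418 0.0239 0.3495] zhead 170.74 F [ 0.7501  0.1903 -0.9441] w 0.0521
shift cm [  0.0842   0.515  -10.6931]
```

View pics/h.png

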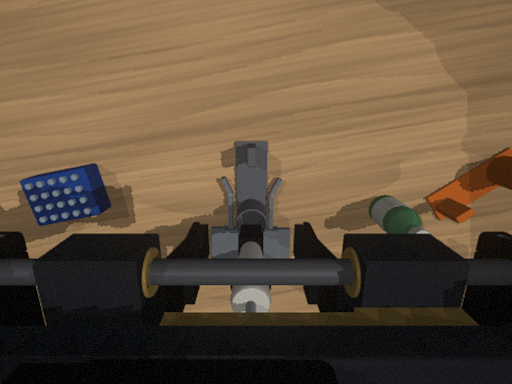

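The wrist view shows the housing centred at column 250, so the tool is in line sideways. The sled is in the dock. Next I close the fingers and go above the button.

carry_out([
  [0.08, 0, -0.5],
  [0, 0, -1],
  [0, 0, -1.5],
  [0, 0, -2],
  [0, 0, -2],
  [0, 0, -2],
  [0, 0, -1.2],
  [0, 0, -0.7],
  [0, 0, 0],
  [0, 0, 0],
], grip=[1, 1, 1, 1, 1, 1, 1, 1, 1, 1], turn=[0, 0, 0, 0, 0, 0, 0, 0, 0, 0])

```text
time: 17.1
tool_pos: [0.648, 0.0074, 0.3448]
tool_rot: [0.539, -0.538, -0.458, 0.458]
contact_force: [0.4, -0.3, 1.4]
width: 0.0005
```

Run:
```python
from h import *
pose(); q=snapshot("side");t=snapshot("top")
a=cv2.resize(q["color"][100:250,220:345],None,fx=4,fy=4,interpolation=2)
b=cv2.resize(t["color"][100:250,230:310],None,fx=4,fy=4,interpolation=2)
cv2.imwrite("pics/i.png",cv2.cvtColor(np.hstack([a,b[:,:300]]),4))
s=read_state();p=np.array(s["tool_pos"]);print(proj(p,q),(proj(p,q)-[220,100])*4)
print((proj([p[0],p[1],.31],q)-[220,100])*4)
```

```text
t 17.1 pos [0.648  0.0074 0.3448] zhead 170.75 F [ 0.4042 -0.3498  1.3816] w 0.0005
[299.7349 136.4565] [318.9394 145.8259]
[316.4621 198.9784]
```

View pics/i.png

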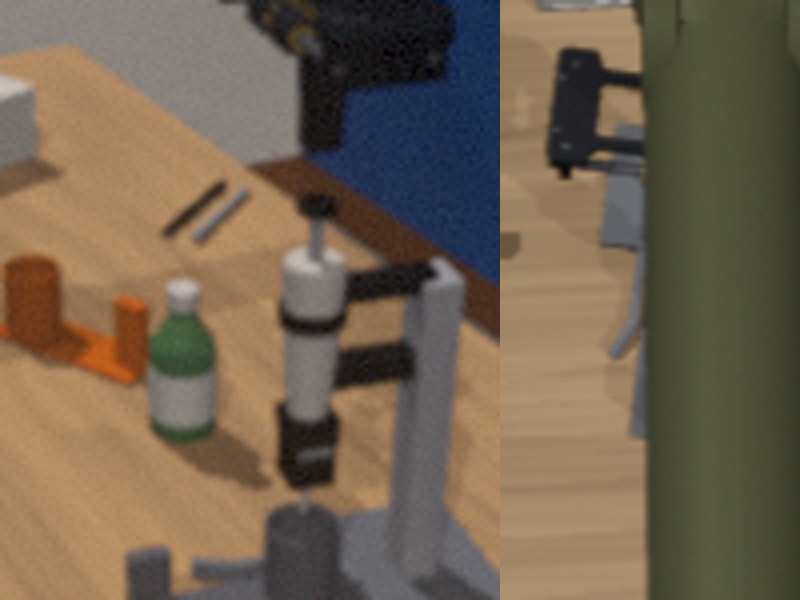

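The fingertips at (319,148) are in line above the button at (318,203). Going down.

carry_out([
  [0, 0.5, 0],
  [0, 0.8, 0],
  [0, 0.8, 0],
  [0, 0.6, 0],
  [0, 0.3, 0],
  [0, 0.2, 0],
  [0, 0.2, 0],
  [0, 0.2, 0],
  [0, 0, 0],
  [0, 0, 0],
], grip=[1, 1, 1, 1, 1, 1, 1, 1, 1, 1], turn=[0, 0, 0, 0, 0, 0, 0, 0, 0, 0])

```text
time: 18.2
tool_pos: [0.6484, 0.0074, 0.3099]
tool_rot: [-0.539, 0.539, 0.458, -0.458]
contact_force: [0.4, 0.3, 0.7]
width: 0.0008
```

carry_out([
  [0, 0.1, 0],
  [0, 0.1, 0],
  [0, 0.1, 0],
  [0, 0, 0],
  [0, 0, 0],
  [0, 0, 0],
  [0, 0, 0],
  [0, 0, 0],
  [0, 0, 0],
  [0, 0, 0],
], grip=[1, 1, 1, 1, 1, 1, 1, 1, 1, 1], turn=[0, 0, 0, 0, 0, 0, 0, 0, 0, 0])

```text
time: 19.2
tool_pos: [0.6483, 0.0075, 0.3066]
tool_rot: [-0.539, 0.539, 0.458, -0.458]
contact_force: [1.7, 0.1, 1.4]
width: 0.0004
```

carry_out([
  [0, 0.05, 0],
  [0, 0.05, 0],
  [0, 0.05, 0],
  [0, 0.05, 0],
  [0, 0.05, 0],
  [0, 0.05, 0],
  [0, 0, 0],
  [0, 0, 0],
  [0, 0, 0],
  [0, 0, 0],
], grip=[1, 1, 1, 1, 1, 1, 1, 1, 1, 1], turn=[0, 0, 0, 0, 0, 0, 0, 0, 0, 0])

```text
time: 20.2
tool_pos: [0.6482, 0.0075, 0.3035]
tool_rot: [0.539, -0.539, -0.458, 0.458]
contact_force: [-0.2, -0.3, 1.1]
width: 0.0
```

carry_out([
  [0, 0.05, 0],
  [0, 0.05, 0],
  [0, 0.05, 0],
  [0, 0.05, 0],
  [0, 0.05, 0],
  [0, 0.05, 0],
  [0, 0, 0],
  [0, 0, 0],
  [0, 0, 0],
  [0, 0, 0],
], grip=[1, 1, 1, 1, 1, 1, 1, 1, 1, 1], turn=[0, 0, 0, 0, 0, 0, 0, 0, 0, 0])

```text
time: 21.2
tool_pos: [0.6482, 0.0074, 0.3015]
tool_rot: [-0.539, 0.539, 0.458, -0.458]
contact_force: [-2.0, 0.2, 5.8]
width: 0.0004
```

carry_out([
  [0, 0.05, 0],
  [0, 0.05, 0],
  [0, 0, 0],
  [0, 0, 0],
  [0, 0, 0],
  [0, 0, 0],
  [0, 0, 0],
  [0, 0, 0],
  [0, 0, 0],
  [0, 0, 0],
], grip=[1, 1, 1, 1, 1, 1, 1, 1, 1, 1], turn=[0, 0, 0, 0, 0, 0, 0, 0, 0, 0])

```text
time: 22.2
tool_pos: [0.6482, 0.0075, 0.3008]
tool_rot: [-0.538, 0.539, 0.459, -0.458]
contact_force: [-2.0, -0.4, 5.6]
width: 0.0006
```

carry_out([
  [0, 0.05, 0],
  [0, 0.05, 0],
  [0, 0, 0],
  [0, 0, 0],
  [0, 0, 0],
  [0, 0, 0],
  [0, 0, 0],
  [0, 0, 0],
  [0, 0, 0],
  [0, 0, 0],
], grip=[1, 1, 1, 1, 1, 1, 1, 1, 1, 1], turn=[0, 0, 0, 0, 0, 0, 0, 0, 0, 0])

```text
time: 23.2
tool_pos: [0.6482, 0.0075, 0.3]
tool_rot: [-0.538, 0.539, 0.459, -0.458]
contact_force: [-1.4, 0.2, 7.2]
width: 0.0004
```

carry_out([
  [0, 0.05, 0],
  [0, 0.05, 0],
  [0, 0, 0],
  [0, 0, 0],
  [0, 0, 0],
  [0, 0, 0],
  [0, 0, 0],
  [0, 0, 0],
  [0, 0, 0],
  [0, 0, 0],
], grip=[1, 1, 1, 1, 1, 1, 1, 1, 1, 1], turn=[0, 0, 0, 0, 0, 0, 0, 0, 0, 0])

```text
time: 24.2
tool_pos: [0.6482, 0.0075, 0.2993]
tool_rot: [-0.538, 0.539, 0.459, -0.458]
contact_force: [-1.9, -0.5, 8.3]
width: 0.0009
```

carry_out([
  [0, 0.05, 0],
  [0, 0.05, 0],
  [0, 0.05, 0],
  [0, 0.05, 0],
  [0, 0, 0],
  [0, 0, 0],
  [0, 0, 0],
  [0, 0, 0],
  [0, 0, 0],
  [0, 0, 0],
], grip=[1, 1, 1, 1, 1, 1, 1, 1, 1, 1], turn=[0, 0, 0, 0, 0, 0, 0, 0, 0, 0])

```text
time: 25.2
tool_pos: [0.6482, 0.0075, 0.2979]
tool_rot: [-0.538, 0.539, 0.459, -0.457]
contact_force: [-2.5, -0.1, 10.3]
width: 0.0003
```

carry_out([
  [0, 0.05, 0],
  [0, 0.05, 0],
  [0, 0, 0],
  [0, 0, 0],
  [0, 0, 0],
  [0, 0, 0],
  [0, 0, 0],
  [0, 0, 0],
  [0, 0, 0],
  [0, 0, 0],
], grip=[1, 1, 1, 1, 1, 1, 1, 1, 1, 1], turn=[0, 0, 0, 0, 0, 0, 0, 0, 0, 0])

```text
time: 26.2
tool_pos: [0.6482, 0.0075, 0.2972]
tool_rot: [-0.538, 0.539, 0.459, -0.457]
contact_force: [-3.8, 0.1, 12.1]
width: 0.0005
```

```bash
python3 -c "
from h import *
pose()"
```

```text
t 26.2 pos [0.6482 0.0075 0.2972] zhead 170.77 F [-3.7574  0.093  12.1341] w 0.0005
```

carry_out([
  [0, 0.05, 0],
  [0, 0.05, 0],
  [0, 0, 0],
  [0, 0, 0],
  [0, 0, 0],
  [0, 0, 0],
  [0, 0, 0],
  [0, 0, 0],
  [0, 0, 0],
  [0, 0, 0],
], grip=[1, 1, 1, 1, 1, 1, 1, 1, 1, 1], turn=[0, 0, 0, 0, 0, 0, 0, 0, 0, 0])

```text
time: 27.2
tool_pos: [0.6483, 0.0075, 0.2965]
tool_rot: [-0.538, 0.539, 0.459, -0.457]
contact_force: [-4.5, 0.5, 10.7]
width: 0.0009
```

carry_out([
  [0, 0.05, 0],
  [0, 0, 0],
  [0, 0, 0],
  [0, 0, 0],
  [0, 0, 0],
  [0, 0, 0],
  [0, 0, 0],
  [0, 0, 0],
  [0, 0, 0],
  [0, 0, 0],
], grip=[1, 1, 1, 1, 1, 1, 1, 1, 1, 1], turn=[0, 0, 0, 0, 0, 0, 0, 0, 0, 0])

```text
time: 28.2
tool_pos: [0.6483, 0.0075, 0.2961]
tool_rot: [-0.538, 0.539, 0.459, -0.457]
contact_force: [-3.7, 0.6, 12.1]
width: 0.0005
```

carry_out([
  [0, 0.05, 0],
  [0, 0, 0],
  [0, 0, 0],
  [0, 0, 0],
  [0, 0, 0],
  [0, 0, 0],
  [0, 0, 0],
  [0, 0, 0],
  [0, 0, 0],
  [0, 0, 0],
], grip=[1, 1, 1, 1, 1, 1, 1, 1, 1, 1], turn=[0, 0, 0, 0, 0, 0, 0, 0, 0, 0])

```text
time: 29.2
tool_pos: [0.6483, 0.0075, 0.2958]
tool_rot: [-0.538, 0.539, 0.459, -0.457]
contact_force: [-4.7, 0.9, 13.2]
width: 0.0004
```

carry_out([
  [0, 0.05, 0],
  [0, 0, 0],
  [0, 0, 0],
  [0, 0, 0],
  [0, 0, 0],
  [0, 0, 0],
  [0, 0, 0],
  [0, 0, 0],
  [0, 0, 0],
  [0, 0, 0],
], grip=[1, 1, 1, 1, 1, 1, 1, 1, 1, 1], turn=[0, 0, 0, 0, 0, 0, 0, 0, 0, 0])

```text
time: 30.2
tool_pos: [0.6483, 0.0075, 0.2957]
tool_rot: [-0.538, 0.539, 0.459, -0.457]
contact_force: [-4.8, 0.4, 14.7]
width: 0.0004
```

Run:
```python
from h import *
q=snapshot("side")
cv2.imwrite("pics/j.png",cv2.cvtColor(cv2.resize(q["color"][130:260,260:360],None,fx=4.5,fy=4.5,interpolation=2),4))
for i in range(4): snapshot("side"); pose()
```

```text
t 30.3 pos [0.6483 0.0075 0.2957] zhead 170.77 F [-3.8965  0.0332 14.1255] w 0.0006
t 30.35 pos [0.6483 0.0075 0.2956] zhead 170.77 F [-4.9657  0.0311 14.4767] w 0.0005
t 30.4 pos [0.6483 0.0075 0.2957] zhead 170.77 F [-5.3825 -0.0127 13.9102] w 0.0006
t 30.45 pos [0.6483 0.0075 0.2957] zhead 170.77 F [-5.3267  0.9183 14.2389] w 0.0002
```

View pics/j.png

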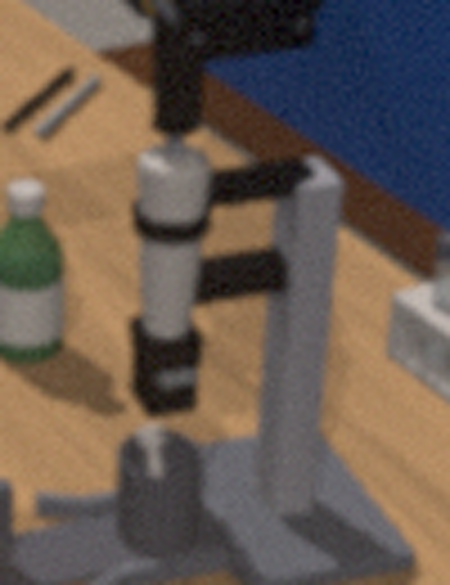

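The tip has dropped into the cup; it shows at (152,450). The button has stopped giving at about 14.3 N, so it's on the second stop. I'll add a slight nudge and hold for a second.

carry_out([
  [0, 0.02, 0],
  [0, 0, 0],
  [0, 0, 0],
  [0, 0, 0],
  [0, 0, 0],
  [0, 0, 0],
  [0, 0, 0],
  [0, 0, 0],
  [0, 0, 0],
  [0, 0, 0],
], grip=[1, 1, 1, 1, 1, 1, 1, 1, 1, 1], turn=[0, 0, 0, 0, 0, 0, 0, 0, 0, 0])

```text
time: 31.45
tool_pos: [0.6483, 0.0075, 0.2956]
tool_rot: [-0.538, 0.539, 0.459, -0.457]
contact_force: [-4.1, 0.7, 15.9]
width: 0.0006
```

carry_out([
  [0, 0, 0],
  [0, -0.2, 0],
  [0, -0.3, 0],
  [0, -0.3, 0],
  [0, -0.3, 0],
  [0, -0.3, 0],
  [0, -0.3, 0],
  [0, -0.3, 0],
  [0, -0.3, 0],
  [0, -0.3, 0],
], grip=[1, 1, 1, 1, 1, 1, 1, 1, 1, 1], turn=[0, 0, 0, 0, 0, 0, 0, 0, 0, 0])

```text
time: 32.45
tool_pos: [0.6481, 0.0075, 0.3177]
tool_rot: [0.539, -0.538, -0.458, 0.458]
contact_force: [-0.1, -0.9, 0.6]
width: 0.0006
```

carry_out([
  [0, -1, 0],
  [0, -1, 0],
  [0, -1, 0],
  [0, -1, 0],
  [0, -1, 0],
  [0, -1, 0],
  [0, -1, 0],
  [0, 0, 0],
  [0, 0, 0],
  [0, 0, 0],
], grip=[1, 1, 1, 1, 1, 1, 1, 1, 1, 1], turn=[0, 0, 0, 0, 0, 0, 0, 0, 0, 0])

```text
time: 33.45
tool_pos: [0.6481, 0.0075, 0.3872]
tool_rot: [0.539, -0.538, -0.458, 0.458]
contact_force: [-0.6, -0.2, -0.7]
width: 0.0004
```

carry_out([
  [0, 0, 1.5],
  [0, 0, 2],
  [0, 0, 2],
  [0, 0, 2],
  [0, 0, 2],
  [0, 0, 2],
  [0, 0, 2],
  [0, 0, 1],
  [0, 0, 0],
  [0, 0, 0],
], grip=[1, 1, 1, 1, 1, 1, 1, 1, 1, 1], turn=[0, 0, 0, 0, 0, 0, 0, 0, 0, 0])

```text
time: 34.45
tool_pos: [0.5056, 0.0306, 0.3878]
tool_rot: [-0.539, 0.539, 0.458, -0.458]
contact_force: [0.2, 0.0, 0.3]
width: 0.0006
```

Run:
```python
from h import *
pose(); q=snapshot("side"); t=snapshot("top")
a=cv2.resize(q["color"][140:270,250:350],None,fx=4,fy=4,interpolation=2)
b=cv2.resize(t["color"][110:240,230:330],None,fx=4,fy=4,interpolation=2)
cv2.imwrite("pics/k.png",cv2.cvtColor(np.hstack([a,b]),4))
for n in("plunger","tip_center","cup_center"):
  for k in(q,t):
    for d in spot_in(n,k)[:2]: print(n,round(d["p"],2),w(d["xyz"],k))
```

```text
t 34.45 pos [0.5056 0.0306 0.3878] zhead 170.76 F [0.2164 0.0499 0.2738] w 0.0006
plunger 0.64 [0.6446 0.003  0.306 ]
tip_center 0.62 [0.6465 0.0168 0.0715]
cup_center 0.84 [0.6587 0.4321 0.0235]
cup_center 0.66 [0.6636 0.4207 0.0077]
```

View pics/k.png

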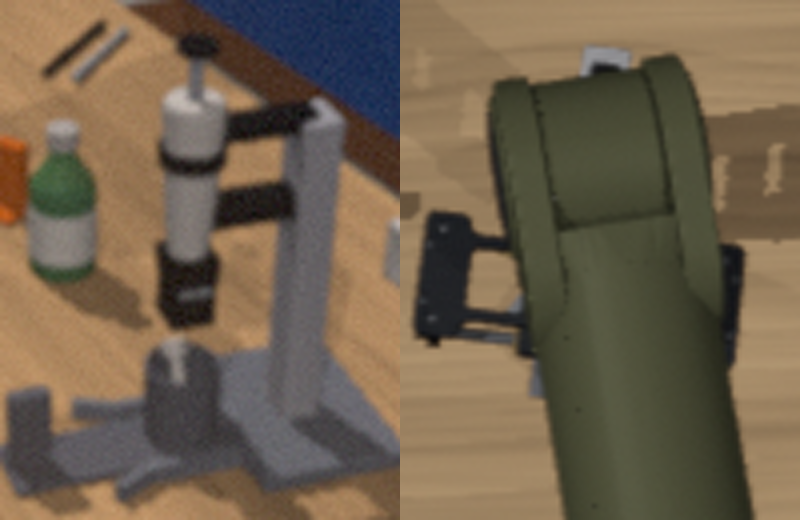

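The button is up, the tip is in the cup and the sled sits against the foot. As a last check, I'll look from the wrist to see whether the sled is fully home.

Run:
```python
from h import *
q=snapshot("wrist")
a=cv2.resize(q["color"][130:290,180:330],None,fx=3.7,fy=3.7,interpolation=2)
yaw=np.radians(-9.3); X=np.array([np.cos(yaw),np.sin(yaw),0]);f=np.array([.5402,.0244,0])
for n,o,z in(("fin back top",-.015,.066),("fin front top",.015,.066),("plate back",-.018,.006),("cup axis rim",.112,.066),("wall .014",.142,.014)):
    print(n,((proj(f+o*X+[0,0,z],q)-[180,130])*3.7).round(0))
cv2.imwrite("pics/l.png",cv2.cvtColor(a,4))
```

```text
fin back top [261. 132.]
fin front top [261. 195.]
plate back [261. 103.]
cup axis rim [261. 385.]
wall .014 [261. 395.]
```

View pics/l.png

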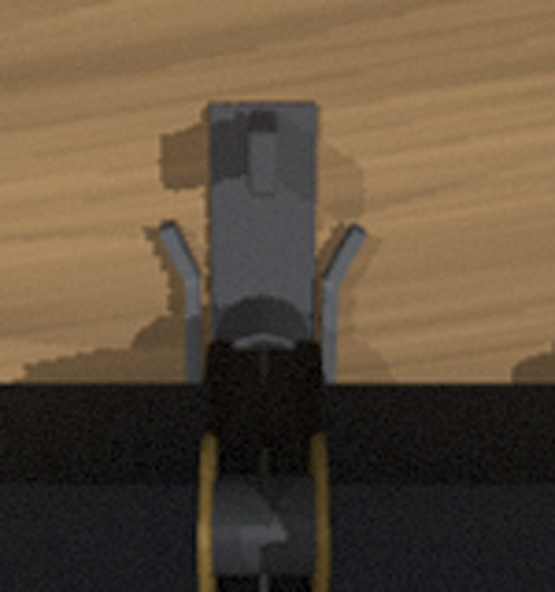

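The fin's top face spans rows 131–194 and the plate's back edge is at row 102. The wall-contact pose predicts 132–195 and 103, so the sled is still home.

```bash
python3 -c "
from workcell import job_done; print(job_done())"
```

```text
the job is handed in; nothing more can be done
None
```

The job is done and handed in at about 34.5 s of the 72 s allowed; no verdict was reported.

- **Docking:** I gripped the grey sled by its fin and slid it between the rails until it met the wall. It stopped moving at about 11 N; I then released it. A last wrist picture showed the fin and plate within a pixel of where they were at wall contact.
- **Pressing:** With closed fingers I pressed the button down about 14 mm, feeling the first stop at around 6 N. It stopped giving at about 14–16 N vertical, with about 4–5 N sideways, so roughly 16.5 N in all. I held it there for more than a second. I read the force only at the end of each short step, and no reading came near 20 N.
- **Afterwards:** The last side picture shows the button fully up and the tip standing in the docked cup. The gripper is clear of everything.

**Checks that disagreed or were not made:**
- The wall came about 3.6 mm further in than my camera estimate of the pipette axis suggested. I took that as measurement error.
- In the final pictures the cup detector reported only the orange look-alike, so the cup's place rests on the pictures I viewed.
- I did not measure the tip box, reagent bottle or slide box again at the end. The arm kept clear of all three, and no contact with them showed in the forces.

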